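# Close two jars without forcing a crossed lid

### The job

Two clamped jars have lids only set on the thread, and one lid is crossed. By the blue wing bars, start both lids gently clockwise before turning any back: screw the one that runs freely fully home; where one binds early, stop at once and do not force it. In the end turn the crossed lid back to where it started, and leave the other things on the bench alone.

Things in the scene. Friction and masses are not known exactly. Their poses are not given: they have to be found in the camera images.
- wing_a_grip (a point): on the turning axis of the left jar's lid (round, grey, 67 mm across), inside the blue wing bar on it, 23 mm above the lid's flat top. Bar: 58 mm long, 16 thick, 34 high; its top is 11 mm above this point, and fingers across its thickness may reach 19 mm below this point. x axis along the bar to its white-tipped end, z up. Starts about 0.170 m above the bench
- wing_b_grip (a point): the same point of the right jar's lid, which looks alike. Each lid sinks 2.2 mm per rad as it turns clockwise, is captive (cannot be lifted off), and takes about 0.06 N m to turn; it stays where it is left
- lid_a (a joint): angle of the left lid on its jar, rad, growing clockwise seen from above; starts at 0 to 0.08, a stop is at -0.15. On a good thread it runs evenly to 1.35, where it seats hard (fully home). Crossed, it binds from about 0.3 and will not pass 0.45 (let go, it stays at about 0.31): forcing it only twists its wing bar
- lid_b (a joint): the same for the right lid. Exactly one of the two lids is crossed, left or right at random; its looks do not tell: find out by feel
- wing_a (a joint): twist of the left wing bar against its lid, rad, clockwise from above: the bar sits on a torsion spring, about 4 N m per rad, 0 when let go. 0.1 means 0.4 N m on the lid; past 0.3 (1.2 N m) the lid is being forced
- wing_b (a joint): the same for the right wing bar
- rack: two-place jar clamp, fixed to the bench: dark steel plate 110 mm (x) by 290 mm (y), 12 mm thick, with two aluminium rings holding white jars 67 mm wide with red necks. Origin under the plate's centre; the lid axes stand at y = +95 mm (lid a, left) and -95 mm (lid b, right). z up
- timer: white bench timer, 63x63x20 mm, a bystander; origin under its centre
- vial_pink: pink sample vial, 45x44x79 mm, a bystander; origin under its centre
- vial_green: green sample vial, 45x44x79 mm, a bystander; origin under its centre
- weigh_boats: small stack of white weighing boats, 60x61x21 mm, a bystander; origin under its centre
- tape_roll: roll of tape lying flat, 103x103x19 mm, a bystander; origin under its centre

How it is judged:
By the outcome, as a careful person would: the job done as asked, in the order asked, and still so for the second after the job is handed in, with the robot touching nothing.
It also fails if it takes over 54 s, if anything falls off the work surface, if the arm or the gripper's body presses on something with over 40 N, if the wrist force passes 120 N, or if a joint passes its speed limit or range.

### The arm

A 6-joint arm with a two-finger parallel gripper is mounted at the origin on a cart in front of the work surface, level with it; the furniture and walls round the work are solid. World frame = base frame: x ahead of the robot, y to its left, z up, the work surface at z = 0. Lengths are in m, angles in rad, forces in N, time in s.
With the tool pointing down it reaches from about 0.35 to 1 m from the base axis. Payload 7.1 kg.
Tool frame: the origin (TCP) lies at the very end of the fingers, on their centre line; the grasp point (between the pads) lies 19 mm behind it (r.hold_point_z is the distance from the TCP to the grasp point, in m); y points along the fingers, x is the direction in which the jaws open and shut, and the axes are right-handed (so a half turn about y gives the same grasp; the last joint's range is limited). The gripper opens to 85 mm and grips with 20 to 120 N. Pads are 22 mm wide; open, the fingers measure 114 mm over their backs; the gripper's body (76 mm by 85 mm) begins 54 mm behind the grasp point. The pads swing forward as they close: fully open they stand 13 mm farther back than shut.
Start: joints at [1.231, 0.423, 1.63, -0, 1.089, -0.019], TCP at [0.197, 0.593, 0.2] pointing down, gripper open.
Joint ranges: [-3, 3], [-0.9, 2.11], [0.09, 2.58], [-1.31, 4.45], [0.11, 2.69], [-2.54, 2.54]. Speed limits (rad/s): [2.39, 2.39, 3.01, 3.14, 3.14, 3.14].

### API

Orientations are given as a unit quaternion [w, x, y, z].
In Python, from cell import r gives the robot as it stands.
- The arm moves only by the shell command python3 -m crank 'ROWS' [FORCE]. ROWS is JSON, a list that holds one entry, the list of rows, each a list of 7 numbers: the shift along the tool's x, y, z in units of 0.12 m (1.0 is 0.12 m), then the turn, a rotation vector about the tool's x, y, z in units of 45 degrees (1.0 is 45 degrees), then the closure, from -1 (fully open) to 1 (shut), so that 0 is half open. A call has 1 to 12 rows; each row is the pose to reach, as a shift and turn from the pose measured when the call began, along the tool's axes at that moment; what a row does not reach only later rows make up. A row lasts 1/10 s, in which the tool goes at most 50 mm and 8.59 degrees, less where a joint would pass 70% of its speed; a pose out of reach is approached as far as the arm can. A call with a number of a shift or a turn outside -1 to 1 is refused whole. A call with a gripper value outside its range is refused whole. The fingers move at their own pace and stop on an object; FORCE is the grip in N (left out, the last holds). Time passes only in rows, so rows that repeat a pose let the fingers close. It gives the time, the measured TCP pose, the force and the opening at its end, in the units of the state.
- r.get_state(): the state, without advancing time (a new reading comes with each control period).
- r.snapshot(name): name is "side" or "top"; returns the picture (384x512x3 uint8, red, green, blue); there is no depth.
- r.camera_info(name): a dict with "fx", "fy", "cx", "cy" (pixels), "dist_coeffs" ([k1, k2, p1, p2, k3] as OpenCV has them; the pictures are not rectified), "rvec" (rotation vector, rad) and "tvec" (3), from world to camera coordinates, as OpenCV has them. Camera axes: x right, y down, z forward; pixel columns grow to the right and rows downward; lengths in m; the calibration is good to about 2 mm. A picture is of the moment at which its call begins. camera_info takes no time and is no camera call.
- r.close_job(): hands the job in, once; it reports no verdict.
Trained networks look in the newest picture that a camera, given by its name, has taken for a name from the list of things; names that differ only in an ending like _2 or _b are one class to them, and where a whole thing is asked for, a point or a joint stands for the part that bears it (a point fixed in the world has none). Each returns a list of dicts, best first, with "conf" (0 to 1); they miss things now and then, are a little off and sometimes report something else, mostly with a low value. They report only what shows in the picture. A call takes as long as a camera call.
- r.boxes_of(query, camera): "at" ([column, row] as shares, 0 to 1, of the picture: columns of its width, rows of its height, amid what is visible of it).
- r.regions_of(query, camera): "mask" (384x512 bool, what is visible of it) and "at" ([column, row] as shares, 0 to 1, of the picture: columns of its width, rows of its height, amid what is visible of it).
The state is a dict: "t": time; "joint_positions": joint angles; "joint_velocities": joint speeds; "joint_torque": joint torques, N m; "eef_pos": TCP position; "orientation": TCP orientation; "contact_force": force on the tool from outside, world axes, zero at the start; "wrist_torque": the same for the moment, N m; "grip_width": opening from 0.0 (shut) to 1.0 (fully open).
Only numpy, scipy, OpenCV 4.12 (cv2) and the standard library are available. Lean on these libraries where they do the work, as an engineer would, in place of code of your own. Each camera call takes 0.05 s, during which the arm holds its last target. There are 200 camera calls.

## Working session

There is one attempt and no reset: what is moved stays moved. The work goes in short steps, Python scripts to look and compute and a shell command to move; the robot and the scene stay as the last step left them, time stands still between calls to the robot, and variables do not carry over. Pictures are saved under pics/ and viewed, about 8 in all and at most 12, crops included, and the job is handed in when it is done.

```bash
ls; mkdir -p pics
python3 - <<'E'
from cell import r
import cv2,numpy as np
s=r.get_state();print({k:np.round(v,3).tolist() for k,v in s.items()},r.hold_point_z)
for n in("top","side"):
    im=r.snapshot(n);cv2.imwrite(f"pics/{n}0.png",im[:,:,::-1]);print(n,r.camera_info(n))
    for q in("wing_a_grip","rack"):
        for d in r.regions_of(q,n)[:4]: print(q,d["conf"],np.array(d["at"])*[512,384],d["mask"].sum())
a=cv2.imread("pics/top0.png");b=cv2.imread("pics/side0.png")
E
```

```text
pics
{'t': 0.0, 'joint_positions': [1.231, 0.424, 1.631, -0.0, 1.089, -0.019], 'joint_velocities': [0.0, -0.001, -0.001, 0.0, 0.0, 0.001], 'joint_torque': [0.001, -55.74, -28.174, 0.0, 0.007, -0.0], 'eef_pos': [0.197, 0.593, 0.199], 'orientation': [-0.573, 0.574, 0.413, -0.414], 'contact_force': [-0.544, 0.36, -0.422], 'wrist_torque': [-0.006, -0.014, 0.046], 'grip_width': 0.998} 0.0187
top {'fx': 352.4451499137577, 'fy': 352.4451499137577, 'cx': 256.32212485116224, 'cy': 198.07651035408279, 'dist_coeffs': array([-0.05847735,  0.        ,  0.        ,  0.        ,  0.        ]), 'rvec': array([ 2.1951897 , -2.15107792,  0.0720397 ]), 'tvec': array([-0.09270973,  0.53941217,  1.27856019])}
wing_a_grip 0.65 [185.4976 164.8128] 141
rack 0.96 [220.1088 177.6   ] 2346
side {'fx': 352.7824924752152, 'fy': 352.7824924752152, 'cx': 255.59720847612778, 'cy': 186.38058499323017, 'dist_coeffs': array([-0.03708716,  0.        ,  0.        ,  0.        ,  0.        ]), 'rvec': array([ 0.10244511,  2.90414354, -1.14763463]), 'tvec': array([0.52333944, 0.11867408, 1.10128581])}
wing_a_grip 0.7 [216.1152 246.9888] 324
wing_a_grip 0.6 [223.1808 187.008 ] 259
rack 0.95 [223.2832 245.6064] 3737
```

View pics/top0.png

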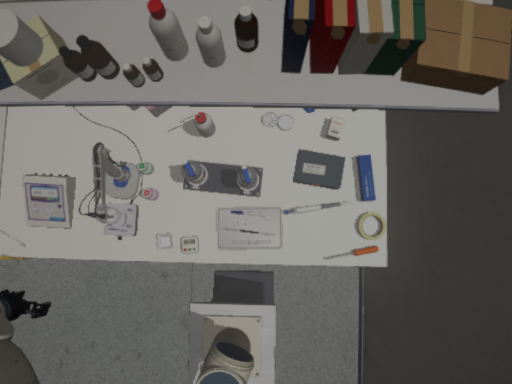

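View pics/side0.png

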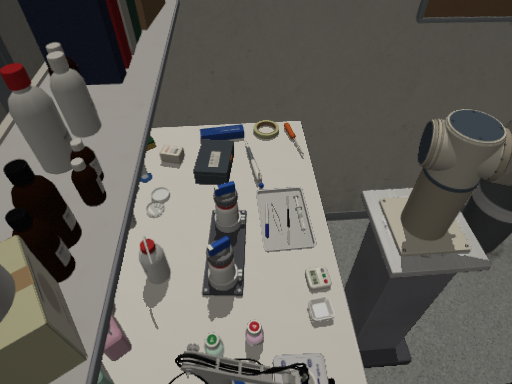

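```bash
cat > h.py <<'E'
from cell import r
import cv2,numpy as np
def proj(P,n):
    c=r.camera_info(n);K=np.array([[c['fx'],0,c['cx']],[0,c['fy'],c['cy']],[0,0,1]])
    return cv2.projectPoints(np.array(P,float).reshape(-1,3),c['rvec'],c['tvec'],K,c['dist_coeffs'])[0].reshape(-1,2)
def ray(px,n):
    c=r.camera_info(n);K=np.array([[c['fx'],0,c['cx']],[0,c['fy'],c['cy']],[0,0,1]])
    R=cv2.Rodrigues(c['rvec'])[0];p=cv2.undistortPoints(np.array(px,float).reshape(-1,1,2),K,c['dist_coeffs']).reshape(-1,2)
    d=np.c_[p,np.ones(len(p))]@R
    return -R.T@c['tvec'],d
def atz(px,n,z):
    o,d=ray(px,n);return o+d*((z-o[2])/d[:,2])[:,None]
E
python3 - <<'E'
from h import *
print(proj([[.197,.593,.2],[0,0,0]],"top"),proj([.197,.593,.2],"side"))
t=cv2.imread("pics/top0.png");s=cv2.imread("pics/side0.png")
a=cv2.resize(t[145:215,170:280],None,fx=5,fy=5,interpolation=cv2.INTER_CUBIC)
b=cv2.resize(s[170:300,190:260],None,fx=4,fy=4,interpolation=cv2.INTER_CUBIC)
im=np.zeros((525,800,3),np.uint8);im[:350,:510]=a[:,:510];im[:520,515:795]=b;cv2.imwrite("pics/c.png",im)
o,d=ray([[0,0]],"side");print(o, ray([[0,0]],"top")[0])
E
```

```text
[[ 43.88568025 295.97131793]
 [231.03981919 345.17632313]] [[483.5058967  451.37188471]]
[0.55982244 0.62973444 0.88928709] [ 0.43656356 -0.10159582  1.31657407]
```

View pics/c.png

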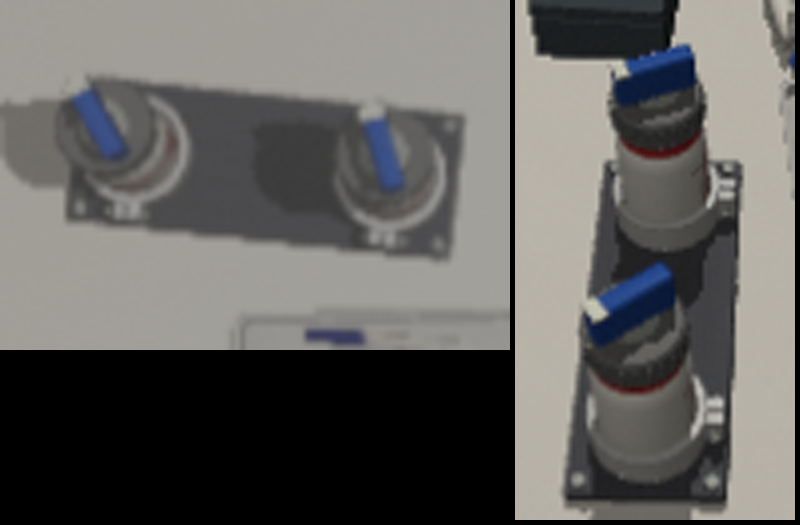

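```bash
cat >> h.py <<'E'
from scipy.optimize import minimize
def blue(im): # RGB
    h=cv2.cvtColor(im,cv2.COLOR_RGB2HSV);return ((h[...,0]>100)&(h[...,0]<130)&(h[...,1]>130)).astype(np.uint8)
def corners(p,w):
    x,y,z,th=p;c,s=np.cos(th),np.sin(th)
    return np.array([[x+c*u-s*v,y+s*u+c*v,z+q] for u in(-.029,.029-w) for v in(-.008,.008) for q in(-.023,.011)])
def fit(ims,p0,wins,w=.008):
    tg={}
    for n,im in ims.items():
        m=blue(im);k=np.zeros_like(m);u,v=wins[n];k[v-25:v+25,u-25:u+25]=1
        tg[n]=cv2.resize(m*k*255,None,fx=4,fy=4,interpolation=cv2.INTER_LINEAR)/255.
        tg[n]=(cv2.resize((m*k).astype(np.float32),None,fx=4,fy=4))
    def cost(q):
        p=np.array(p0)+np.array([.01,.01,.005,.3])*q[:4];c=0
        for n in ims:
            pts=(proj(corners(p,w+.003*q[4]),n)+.5)*4-.5
            r_=np.zeros(tg[n].shape,np.uint8);h=cv2.convexHull(np.round(pts*16).astype(np.int32))
            cv2.fillConvexPoly(r_,h,1,cv2.LINE_8,4)
            c+=np.abs(r_-tg[n]).sum()/tg[n].sum()
        return c+.02*q[2]**2+.02*q[4]**2
    best=None
    for d in(-.3,0,.3):
        S=np.vstack([np.zeros(5),np.eye(5)*1.]);S[:,3]+=d/.3
        o=minimize(cost,S[0],method="Nelder-Mead",options=dict(initial_simplex=S,maxiter=400))
        if best is None or o.fun<best.fun:best=o
    q=best.x;return np.array(p0)+np.array([.01,.01,.005,.3])*q[:4],w+.003*q[4],best.fun
E
python3 - <<'E'
from h import *
ims={n:cv2.imread(f"pics/{n}0.png")[:,:,::-1].copy() for n in("top","side")}
for nm,tp,sd in(("a",(190,169),(219,247)),("b",(246,175),(226,189))):
    g=atz([tp],"top",.17)[0];
    res=fit(ims,[g[0],g[1],.17,.35],{"top":tp,"side":sd});print(nm,g,res)
    print(fit({"top":ims["top"]},[g[0],g[1],.17,.35],{"top":tp}),fit({"side":ims["side"]},[g[0],g[1],.17,.35],{"side":sd}))
print(atz(np.array([[90,78],[465,115],[450,258],[68,218]])/5+[170,145],"top",.012))
E
```

```text
a [0.62117178 0.13702283 0.17      ] (array([0.62428053, 0.14322907, 0.16687028, 0.75995525]), np.float64(0.01398773566643921), np.float64(1.5016808776206443))Traceback (most recent call last):
  File "<stdin>", line 6, in <module>
  File "h.py", line 36, in fit
    o=minimize(cost,S[0],method="Nelder-Mead",options=dict(initial_simplex=S,maxiter=400))
    res = _minimize_neldermead(fun, x0, args, callback, bounds=bounds,
                               **options)
    fxr = func(xr)
    fx = function(np.copy(x), *(wrapper_args + args))
  File "h.py", line 28, in cost
    pts=(proj(corners(p,w+.003*q[4]),n)+.5)*4-.5
         ~~~~^^^^^^^^^^^^^^^^^^^^^^^^^^
  File "h.py", line 4, in proj
    c=r.camera_info(n);K=np.array([[c['fx'],0,c['cx']],[0,c['fy'],c['cy']],[0,0,1]])
ValueError: time passes only in moves, steps and waits
```

```bash
python3 - <<'E'
s=open('h.py').read()
s=s.replace("def proj","_C={n:r.camera_info(n) for n in('top','side')}\ndef proj",1).replace("c=r.camera_info(n)","c=_C[n]")
open('h.py','w').write(s)
E
cat > f.py <<'E'
from h import *
ims={n:cv2.imread(f"pics/{n}0.png")[:,:,::-1].copy() for n in("top","side")}
for nm,tp,sd in(("a",(190,169),(219,247)),("b",(246,175),(226,189))):
    g=atz([tp],"top",.17)[0];
    for n,w in(("top",tp),("side",sd)):
        m=blue(ims[n])[w[1]-25:w[1]+25,w[0]-25:w[0]+25];v,u=np.nonzero(m);print(n,m.sum(),u.min()+w[0]-25,u.max()+w[0]-25,v.min()+w[1]-25,v.max()+w[1]-25,np.round(proj(corners([g[0],g[1],.17,.35],.008),n)).tolist())
    np.set_printoptions(precision=4,suppress=True)
    print(nm,g,fit(ims,[g[0],g[1],.17,.35],{"top":tp,"side":sd}))
    print(fit({"top":ims["top"]},[g[0],g[1],.17,.35],{"top":tp}),fit({"side":ims["side"]},[g[0],g[1],.17,.35],{"side":sd}))
print(atz(np.array([[90,78],[465,115],[450,258],[68,218]])/5+[170,145],"top",.012))
E
python3 f.py
```

```text
top 41 186 193 164 175 [[196.0, 177.0], [194.0, 176.0], [192.0, 179.0], [190.0, 178.0], [192.0, 164.0], [190.0, 162.0], [187.0, 165.0], [185.0, 163.0]]
side 230 208 229 235 256 [[230.0, 241.0], [229.0, 233.0], [232.0, 246.0], [231.0, 238.0], [211.0, 248.0], [210.0, 240.0], [213.0, 253.0], [212.0, 245.0]]
a [0.6212 0.137  0.17  ] (array([0.6243, 0.1432, 0.1669, 0.76  ]), np.float64(0.01398773566643921), np.float64(1.5016808776206443))
(array([0.6218, 0.1398, 0.1691, 0.7549]), np.float64(0.012211271380379888), np.float64(1.2305647282902865)) (array([0.6248, 0.1425, 0.1675, 0.6276]), np.float64(0.007685413925327917), np.float64(0.35363641568288084))
top 36 244 249 170 181 [[251.0, 183.0], [251.0, 182.0], [247.0, 185.0], [246.0, 184.0], [247.0, 169.0], [246.0, 168.0], [242.0, 171.0], [241.0, 169.0]]
side 190 215 234 182 195 [[234.0, 187.0], [234.0, 179.0], [236.0, 191.0], [236.0, 183.0], [218.0, 192.0], [217.0, 184.0], [220.0, 196.0], [219.0, 188.0]]
b [ 0.6045 -0.0485  0.17  ] (array([ 0.6114, -0.0476,  0.1691,  0.3378]), np.float64(0.01536707159158049), np.float64(1.5006584427031))
(array([ 0.6125, -0.0466,  0.1657,  0.3079]), np.float64(0.01761184168822269), np.float64(1.1712317511536758)) (array([ 0.6103, -0.0466,  0.1698,  0.298 ]), np.float64(0.008832593149261707), np.float64(0.32221310081892796))
[[ 0.6785  0.1787  0.012 ]
 [ 0.6553 -0.1042  0.012 ]
 [ 0.5477 -0.0951  0.012 ]
 [ 0.5721  0.1913  0.012 ]]
```

```bash
sed -i 's/pts=(proj(corners(p,w+.003\*q\[4\]),n)+.5)/C=corners(p,w+.003*q[4]);C=C[1::2] if n=="top" else C;pts=(proj(C,n)+.5)/; s/\[...,1\]>130/[...,1]>110/' h.py; python3 f.py
python3 - <<'E'
from h import *
im=cv2.imread("pics/top0.png")[160:182,180:202];h=cv2.cvtColor(im,cv2.COLOR_BGR2HSV)
for y in range(2,18,1): print(' '.join('%3d/%3d/%3d'%tuple(h[y,x]) for x in range(3,17)))
E
```

```text
top 53 185 193 163 175 [[196.0, 177.0], [194.0, 176.0], [192.0, 179.0], [190.0, 178.0], [192.0, 164.0], [190.0, 162.0], [187.0, 165.0], [185.0, 163.0]]
side 242 208 229 235 256 [[230.0, 241.0], [229.0, 233.0], [232.0, 246.0], [231.0, 238.0], [211.0, 248.0], [210.0, 240.0], [213.0, 253.0], [212.0, 245.0]]
a [0.6212 0.137  0.17  ] (array([0.6243, 0.1406, 0.1657, 0.5468]), np.float64(0.010725423085614567), np.float64(0.7160177789741194))
(array([0.6229, 0.1397, 0.1691, 0.5849]), np.float64(0.009916875148683177), np.float64(0.42413772400223204)) (array([0.6246, 0.1421, 0.1678, 0.6632]), np.float64(0.008092897470634304), np.float64(0.2908019459374516))
top 51 243 249 169 182 [[251.0, 183.0], [251.0, 182.0], [247.0, 185.0], [246.0, 184.0], [247.0, 169.0], [246.0, 168.0], [242.0, 171.0], [241.0, 169.0]]
side 203 215 234 181 196 [[234.0, 187.0], [234.0, 179.0], [236.0, 191.0], [236.0, 183.0], [218.0, 192.0], [217.0, 184.0], [220.0, 196.0], [219.0, 188.0]]
b [ 0.6045 -0.0485  0.17  ] (array([ 0.6087, -0.0475,  0.1681,  0.3187]), np.float64(0.013270262536247699), np.float64(0.7917932891471473)
[... 2322 characters left out ...]
/ 96 114/ 14/ 90  15/  5/ 94
 20/  8/ 94  20/  8/ 95  15/  6/ 92  20/ 10/ 77  10/ 10/ 75   0/  0/ 78 111/ 59/ 91 113/129/121 112/139/130 112/138/129 112/133/123 113/107/ 98 113/ 50/ 86 120/  6/ 91
 30/  6/ 90  20/  8/ 95  15/  5/ 93  20/  9/ 83  20/ 10/ 74  10/ 10/ 74 120/ 17/ 76 113/105/104 112/132/122 112/126/113 113/115/102 114/ 88/ 84 115/ 53/ 82 120/  6/ 88
 15/ 11/ 92  15/  6/ 90  15/  5/ 94  20/  8/ 92  20/  9/ 83  15/  7/ 74  15/  7/ 73 116/ 44/ 81 114/ 96/101 115/ 85/ 87 115/ 74/ 79 114/ 52/ 79 116/ 24/ 84   0/  3/ 88
 24/ 13/ 99  15/ 12/ 84  10/  9/ 87  20/  8/ 90  15/  6/ 92  15/  6/ 85  20/  9/ 82   0/  0/ 81 120/ 15/ 83 116/ 25/ 83 117/ 28/ 83 111/ 22/ 83   0/  3/ 85  15/  6/ 79
```

```bash
cat >> h.py <<'E'
from scipy.spatial.transform import Rotation as Ro
def softfit(ims,p0,wins,w=.009,H=14):
    tg={}
    for n,im in ims.items():
        h=cv2.cvtColor(im,cv2.COLOR_RGB2HSV).astype(float);u,v=wins[n]
        al=np.where((h[...,0]>100)&(h[...,0]<125),np.clip(h[...,1]/(140 if n=="top" else 170),0,1),0)[v-H:v+H,u-H:u+H];tg[n]=al
    def cost(q):
        p=np.array(p0)+np.array([.005,.005,.003,.15])*q[:4];c=0
        for n in ims:
            C=corners(p,w+.003*q[4]);C=C[1::2] if n=="top" else C
            pts=(proj(C,n)-np.array(wins[n])+H+.5)*16-.5
            m=np.zeros((H*32,H*32),np.float32);cv2.fillConvexPoly(m,cv2.convexHull(np.round(pts*16).astype(np.int32)),1,cv2.LINE_8,4)
            m=cv2.GaussianBlur(cv2.resize(m,(2*H,2*H),interpolation=cv2.INTER_AREA),(0,0),.5)
            c+=((m-tg[n])**2).sum()/tg[n].sum()
        return c+.01*q[2]**2+.005*q[4]**2
    best=None
    for d in(-1.5,0,1.5):
        S=np.vstack([np.zeros(5),np.eye(5)]);S[:,3]+=d
        o=minimize(cost,S[0],method="Nelder-Mead",options=dict(initial_simplex=S,maxiter=500))
        if best is None or o.fun<best.fun:best=o
    q=best.x;return np.r_[np.array(p0)+np.array([.005,.005,.003,.15])*q[:4],w+.003*q[4],best.fun]
E
python3 - <<'E'
from h import *
np.set_printoptions(precision=4,suppress=True)
ims={n:cv2.imread(f"pics/{n}0.png")[:,:,::-1].copy() for n in("top","side")}
for p0,tp,sd in(([.623,.14,.17,.57],(190,169),(219,246)),([.607,-.049,.17,.31],(246,175),(226,189))):
    print(softfit(ims,p0,{"top":tp,"side":sd}));print(softfit({"top":ims["top"]},p0,{"top":tp}));print(softfit({"side":ims["side"]},p0,{"side":sd}))
s=r.get_state();q=s["orientation"];print(Ro.from_quat([q[1],q[2],q[3],q[0]]).as_matrix())
E
```

```text
[0.6237 0.1406 0.1681 0.558  0.0111 0.1705]
[0.6218 0.1391 0.17   0.5534 0.0095 0.007 ]
[0.6247 0.1425 0.1694 0.5853 0.0107 0.1446]
[ 0.6083 -0.048   0.1693  0.3011  0.0116  0.1758]
[ 0.6061 -0.0485  0.1701  0.3152  0.0106  0.009 ]
[ 0.6098 -0.0474  0.1697  0.3216  0.008   0.1268]
[[ 0.3153 -0.0002 -0.949 ]
 [ 0.949  -0.0005  0.3153]
 [-0.0005 -1.      0.    ]]
```

Run:
```python
from h import *
np.set_printoptions(precision=3,suppress=True)
for z in(0,.15,.3): print(z,atz([[112,215],[137,235],[100,150],[145,185],[165,240],[190,245]],"top",z)[:,:2].tolist())
t=cv2.imread("pics/top0.png")[130:320,0:210];s=cv2.imread("pics/side0.png")[300:,140:340]
im=np.zeros((570,800,3),np.uint8);im[:475,:525]=cv2.resize(t,(525,475));im[:231,530:]=cv2.resize(s,(270,int(84*2.75)));cv2.imwrite("pics/d.png",im)
```

```text
0 [[0.4676959576085813, 0.46461482111029684], [0.394712451731709, 0.3644822686031754], [0.7173161167850072, 0.5264772891358819], [0.5843706265610691, 0.3424607827275961], [0.3787323019160426, 0.2571104071713016], [0.36248975494143265, 0.16222318209285547]]
0.15 [[0.4641489797628915, 0.4001052751079843], [0.39948063528350897, 0.31138103089238306], [0.6853293992107161, 0.45491962452239143], [0.5675306629690468, 0.2918684983353373], [0.3853211369051346, 0.21624226715331107], [0.37092913681748896, 0.13216573939075327]]
0.3 [[0.46060200191720163, 0.3355957291056716], [0.404248818835309, 0.2582797931815907], [0.653342681636425, 0.3833619599089008], [0.5506906993770244, 0.24127621394307835], [0.39190997189422655, 0.17537412713532036], [0.3793685186935453, 0.10210829668865097]]
```

View pics/d.png

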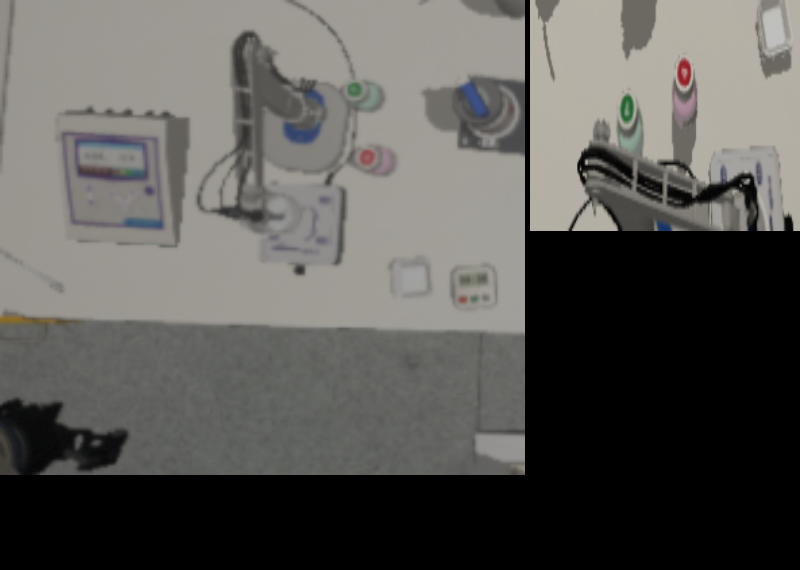

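```bash
cat >> h.py <<'E'
def goal(x,y,z,jaw):  # prints shift in units, turn in units to reach TCP goal with jaw-yaw
    s=r.get_state();q=s["orientation"];R=Ro.from_quat([q[1],q[2],q[3],q[0]]);M=R.as_matrix()
    G=np.c_[[np.cos(jaw),np.sin(jaw),0],[0,0,-1],[-np.sin(jaw),np.cos(jaw),0]]
    rot=Ro.from_matrix(M.T@G).as_rotvec()/(np.pi/4)
    if np.linalg.det(G)<0: print("bad")
    print(np.round(M.T@(np.array([x,y,z])-s["eef_pos"])/.12,3),np.round(rot,3))
def st():
    s=r.get_state();q=s["orientation"];M=Ro.from_quat([q[1],q[2],q[3],q[0]]).as_matrix()
    print("t%.2f"%s["t"],"p",np.round(s["eef_pos"],4),"jaw %.4f"%np.arctan2(M[1,0],M[0,0]),"tilt",np.round(M[2,[0,2]],3),"F",np.round(s["contact_force"],1),"T",np.round(s["wrist_torque"],3),"w %.3f"%s["grip_width"],"j",np.round(s["joint_positions"],2),flush=True)
E
python3 -m crank '[[[-0.5,-0.3,-0.2,0,-0.1,0,-1],[-1,-0.5,-0.5,0,-0.25,0,-1],[-1,-0.5,-0.5,0,-0.38,0,-1],[-1,-0.5,-0.5,0,-0.38,0,-1]]]'
python3 -c "
from h import *
st();goal(.3,.29,.27,1.7)"
```

```text
t: 0.7
eef_pos: [0.2167, 0.4568, 0.2615]
orientation: [-0.505, 0.506, 0.495, -0.494]
contact_force: [0.3, 1.7, 0.2]
grip_width: 0.997
t0.70 p [0.2167 0.4568 0.2615] jaw 1.5494 tilt [ 0.    -0.001] F [0.3 1.7 0.2] T [ 0.066 -0.008 -0.039] w 0.997 j [ 1.1   0.17  1.83 -0.    1.14 -0.44]
[-1.375 -0.07  -0.724] [ 0.001 -0.192  0.   ]
```

```bash
python3 -m crank '[[[-0.4,0,-0.2,0,-0.1,0,-1],[-0.8,0,-0.45,0,-0.2,0,-1],[-1,0,-0.6,0,-0.3,0,-1],[-1,0,-0.6,0,-0.3,0,-1]]]'
python3 -c "
from h import *
st();goal(.42,.22,.27,2.126)"
```

```text
t: 1.1
eef_pos: [0.2878, 0.3322, 0.2615]
orientation: [-0.444, 0.445, 0.55, -0.55]
contact_force: [-0.5, 0.9, -0.7]
grip_width: 1.004
t1.10 p [0.2878 0.3322 0.2615] jaw 1.7825 tilt [-0.001 -0.001] F [-0.5  0.9 -0.7] T [-0.039 -0.01   0.004] w 1.004 j [ 0.83  0.06  1.96 -0.    1.12 -0.95]
[-1.145 -0.068 -0.881] [ 0.002 -0.437 -0.002]
```

```bash
python3 -m crank '[[[-0.4,0,-0.15,0,-0.15,0,-1],[-0.8,0,-0.3,0,-0.3,0,-1],[-1,0,-0.4,0,-0.43,0,-1],[-1,0,-0.4,0,-0.43,0,-1]]]'
python3 -c "
from h import *
st();goal(.46,.16,.26,2.126);goal(.6228,.1398,.26,2.126)"
```

```text
t: 1.5
eef_pos: [0.3621, 0.2231, 0.2618]
orientation: [-0.345, 0.347, 0.617, -0.616]
contact_force: [-0.5, 0.6, 0.7]
grip_width: 1.001
t1.50 p [0.3621 0.2231 0.2618] jaw 2.1189 tilt [-0.002 -0.002] F [-0.5  0.6  0.7] T [ 0.019 -0.028 -0.045] w 1.001 j [ 0.53  0.04  1.98 -0.    1.12 -1.59]
[-0.874  0.018 -0.422] [ 0.002 -0.009 -0.003]
[-1.725  0.021 -1.493] [ 0.002 -0.009 -0.003]
```

```bash
python3 -m crank '[[[-0.4,0,-0.2,0,0,0,-1],[-0.7,0,-0.4,0,0,0,-1],[-0.87,0,-0.7,0,0,0,-1],[-0.87,0,-0.7,0,0,0,-1]]]'
python3 -m crank '[[[-0.4,0,-0.35,0,0,0,-1],[-0.85,0,-0.8,0,0,0,-1],[-0.85,0,-0.8,0,0,0,-1],[-0.85,0,-0.8,0,0,0,-1],[-0.85,0,-0.8,0,0,0,-1]]]'
python3 - <<'E'
from h import *
st();goal(.6228,.1398,.156,2.126)
im=r.snapshot("top");cv2.imwrite("pics/t1.png",cv2.resize(im[130:230,150:290,::-1],None,fx=4,fy=4,interpolation=cv2.INTER_CUBIC))
s=r.snapshot("side");cv2.imwrite("pics/s1.png",cv2.resize(s[150:290,160:300,::-1],None,fx=4,fy=4,interpolation=cv2.INTER_CUBIC))
E
```

```text
t: 1.9
eef_pos: [0.4928, 0.1788, 0.262]
orientation: [-0.346, 0.349, 0.617, -0.615]
contact_force: [0.2, -0.4, -0.0]
grip_width: 1.0
t: 2.4
eef_pos: [0.6274, 0.1424, 0.2615]
orientation: [-0.347, 0.349, 0.616, -0.615]
contact_force: [0.2, 0.1, -1.0]
grip_width: 1.002
t2.40 p [0.6274 0.1424 0.2615] jaw 2.1137 tilt [-0.001 -0.003] F [ 0.2  0.1 -1. ] T [0.043 0.063 0.017] w 1.002 j [ 0.2   0.39  1.53 -0.    1.22 -1.91]
[0.002 0.879 0.047] [ 0.004 -0.016 -0.002]
```

View pics/s1.png

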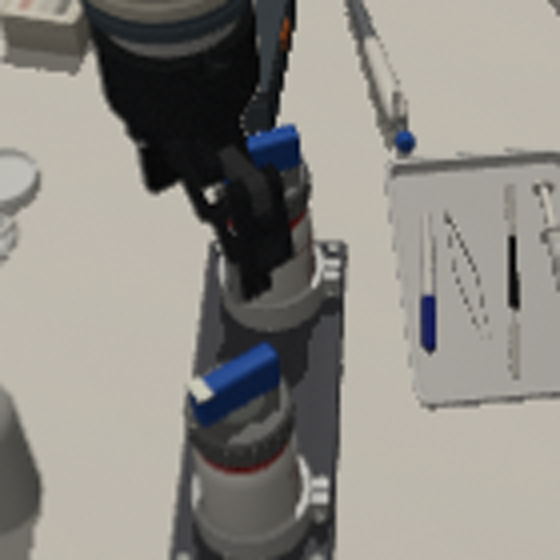

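```bash
python3 -m crank '[[[0,0.2,0.05,0,-0.016,0,-0.2],[0,0.5,0.05,0,-0.016,0,-0.2],[0,0.8,0.05,0,-0.016,0,-0.2],[0,0.88,0.05,0,-0.016,0,-0.2],[0,0.88,0.05,0,-0.016,0,-0.2],[0,0.88,0.05,0,-0.016,0,0.1],[0,0.88,0.05,0,-0.016,0,0.3],[0,0.88,0.05,0,-0.016,0,0.3]]]' 20
python3 -c "
from h import *
st();goal(.6228,.1398,.156,2.126)"
```

```text
t: 3.3
eef_pos: [0.6226, 0.1397, 0.1584]
orientation: [-0.341, 0.345, 0.62, -0.617]
contact_force: [-0.4, 0.3, -0.4]
grip_width: 0.349
t3.30 p [0.6226 0.1397 0.1584] jaw 2.1278 tilt [-0.003 -0.006] F [-0.4  0.3 -0.4] T [0.024 0.008 0.034] w 0.349 j [ 0.2   0.49  1.63 -0.    1.01 -1.93]
[-0.     0.02  -0.002] [ 0.008  0.002 -0.003]
```

```bash
for i in 1; do python3 -m crank '[[[0,0.02,0,0.008,0,0,0.44],[0,0.02,0,0.008,0,0,0.48],[0,0.02,0,0.008,0,0,0.48]]]' 20; python3 -c "
from h import *
st()"; python3 -m crank '[[[0,0,0,0,0,0,0.52],[0,0,0,0,0,0,0.55],[0,0,0,0,0,0,0.55]]]' 20; python3 -c "
from h import *
st()"; done
```

```text
t: 3.6
eef_pos: [0.6227, 0.1397, 0.1562]
orientation: [0.342, -0.344, -0.618, 0.619]
contact_force: [-0.4, 0.6, -0.3]
grip_width: 0.256
t3.60 p [0.6227 0.1397 0.1562] jaw 2.1278 tilt [-0.003  0.   ] F [-0.4  0.6 -0.3] T [0.025 0.005 0.046] w 0.256 j [ 0.2   0.49  1.63 -0.    1.02 -1.92]
t: 3.9
eef_pos: [0.6227, 0.1397, 0.1561]
orientation: [0.343, -0.344, -0.618, 0.619]
contact_force: [-0.5, 0.6, 0.4]
grip_width: 0.222
t3.90 p [0.6227 0.1397 0.1561] jaw 2.1277 tilt [-0.003  0.   ] F [-0.5  0.6  0.4] T [ 0.001 -0.069 -0.004] w 0.222 j [ 0.2   0.49  1.63 -0.    1.02 -1.92]
```

```bash
for c in 1; do python3 -m crank '[[[0,0,0,0,0,0,0.58],[0,0,0,0,0,0,0.6],[0,0,0,0,0,0,0.6]]]' 20; python3 -c "
from h import *
st()"; python3 -m crank '[[[0,0,0,0,0,0,0.7],[0,0,0,0,0,0,1],[0,0,0,0,0,0,1],[0,0,0,0,0,0,1]]]' 40; python3 -c "
from h import *
st();r.snapshot('top');
im=r.snapshot('side');cv2.imwrite('pics/s2.png',im[:,:,::-1])"; done
```

```text
t: 4.2
eef_pos: [0.6226, 0.1396, 0.156]
orientation: [0.343, -0.344, -0.618, 0.619]
contact_force: [-0.6, 0.1, 0.2]
grip_width: 0.2
t4.20 p [0.6226 0.1396 0.156 ] jaw 2.1277 tilt [-0.003  0.   ] F [-0.6  0.1  0.2] T [-0.004 -0.003 -0.015] w 0.200 j [ 0.2   0.49  1.63 -0.    1.02 -1.92]
t: 4.6
eef_pos: [0.6227, 0.1397, 0.1561]
orientation: [0.343, -0.344, -0.618, 0.619]
contact_force: [-0.8, -0.1, 0.2]
grip_width: 0.003
t4.60 p [0.6227 0.1397 0.1561] jaw 2.1276 tilt [-0.003  0.   ] F [-0.8 -0.1  0.2] T [-0.017 -0.007 -0.027] w 0.003 j [ 0.2   0.49  1.63 -0.    1.02 -1.92]
```

```bash
python3 -c "
import cv2;s=cv2.imread('pics/s2.png')
cv2.imwrite('pics/s2c.png',cv2.resize(s[180:300,160:300],None,fx=4,fy=4,interpolation=cv2.INTER_CUBIC))"
```

```text
(no output)
```

View pics/s2c.png

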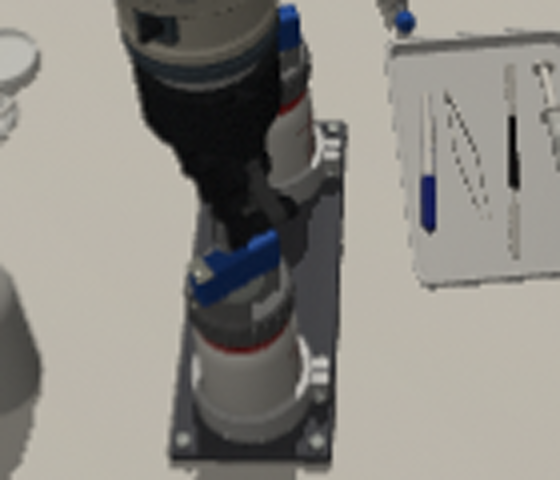

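Run:
```python
from h import *
np.set_printoptions(precision=1,suppress=True)
print("s1 tip",proj([.6274,.1424,.2615],"side"),"s2 tip",proj([.6227,.1397,.156],"side"), "s2 body",proj([[.6227,.1397,.156+.07],[.6227,.1397,.3]],"side"))
C=corners([.6228,.1398,.17,.555],0);print(proj(C,"side"))
t=r.snapshot("top");s=cv2.imread("pics/s2.png")[195:275,185:260]
def ann(im,n,o,f):
    im=cv2.resize(im,None,fx=f,fy=f,interpolation=cv2.INTER_CUBIC)
    for P,c in(([.6227,.1397,.156],(0,0,255)),([.6227,.1397,.226],(0,255,0)),([.6228,.1398,.181],(0,255,255))):
        u=(proj(P,n)[0]-o)*f;cv2.circle(im,tuple(np.int32(u)),4,c,1)
    return im
a=ann(t[140:220,160:235,::-1].copy(),"top",[160,140],5);b=ann(s,"side",[185,195],5)
cv2.imwrite("pics/e.png",np.hstack([a,b]))
```

```text
s1 tip [[213.  221.2]] s2 tip [[219.1 246.4]] s2 body [[216.6 229.5]
 [213.5 209.2]]
[[227.5 240.6]
 [226.6 232.7]
 [231.  244.9]
 [230.1 237.1]
 [207.6 252.1]
 [206.1 244.3]
 [211.  256.7]
 [209.5 248.9]]
```

View pics/e.png

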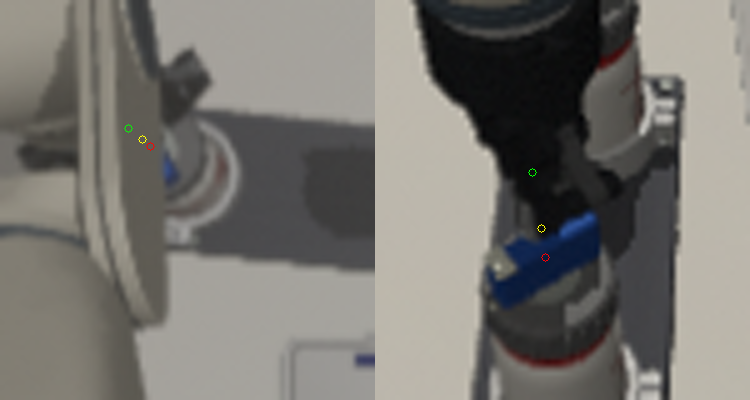

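Run:
```python
from h import *
np.set_printoptions(precision=1,suppress=True)
j=np.array([np.cos(2.1137),np.sin(2.1137),0]);c=np.array([.6274,.1424,.2745])
for d in(-.057,-.0425,0,.0425,.057): print(d,(proj(c+d*j,"side")[0]-[160,150])*4)
print((proj([.6227,.1397,.156],"side")[0]-[160,180])*4,(proj([.6227,.1397,.181],"side")[0]-[160,180])*4)
st()
# take stock: bar fit on current side image
im=cv2.imread("pics/s2.png")[:,:,::-1].copy()
m0=blue(cv2.imread("pics/side0.png")[:,:,::-1].copy());m1=blue(im)
for m in(m0,m1):
    v,u=np.nonzero(m[225:265,200:240]);print(len(v),u.min()+200,u.max()+200,v.min()+225,v.max()+225)
print("diff"); 
for v in range(230,260): print(''.join('.#'[x] for x in m0[v,204:234]),''.join('.#'[x] for x in m1[v,204:234]))
```

```text
-0.057 [160.  206.6]
-0.0425 [172.3 222.4]
0 [209.9 270.5]
0.0425 [249.9 321.7]
0.057 [264.2 340. ]
[236.5 265.7] [233.  242.5]
t4.75 p [0.6 0.1 0.2] jaw 2.1277 tilt [-0.  0.] F [ 0.3 -0.7  0.5] T [0. 0. 0.] w 0.004 j [ 0.2  0.5  1.6 -0.   1.  -1.9]
242 208 229 235 256
210 208 229 237 256
diff
.............................. ..............................
.............................. ..............................
.............................. ..............................
.............................. ..............................
.............................. ..............................
.....................##....... ..............................
...................#####...... ..............................
..................#######..... ......................###.....
................##########.... ...................#######....
..............############.... ..................########....
.............#############.... ..................########....
............##############.... ................##########....
..........################.... ..............############....
[... 354 characters left out ...]
##########........
.........###########.......... .........###########..........
....#...##########............ ....#...##########............
....#############............. ....#############.............
.....#########................ .....#########................
.....########................. .....########.................
.....#######.................. .....#######..................
......####.................... ......####....................
.......#...................... .......#......................
.............................. ..............................
.............................. ..............................
.............................. ..............................
```

```bash
python3 -m crank '[[[0,0,0,0,0,0,-0.2],[0,0,0,0,0,0,-0.2],[0,0,0,0,0,0,-0.2],[0,0,0,0,0,0,-0.2],[0,0.06,0,0,0,0,-0.2],[0,0.12,0,0,0,0,-0.2],[0,0.12,0,0,0,0,-0.2]]]' 20
python3 - <<'E'
from h import *
st();im=r.snapshot("side");c=cv2.resize(im[195:275,185:260,::-1],None,fx=7,fy=7,interpolation=cv2.INTER_CUBIC);cv2.imwrite("pics/s3.png",c)
E
```

```text
t: 5.45
eef_pos: [0.6216, 0.1394, 0.14]
orientation: [0.343, -0.343, -0.617, 0.619]
contact_force: [-0.0, 0.2, 0.1]
grip_width: 0.602
t5.45 p [0.6216 0.1394 0.14  ] jaw 2.1277 tilt [-0.002  0.003] F [-0.   0.2  0.1] T [-0.052 -0.002  0.008] w 0.602 j [ 0.2   0.51  1.64 -0.    0.99 -1.92]
```

View pics/s3.png

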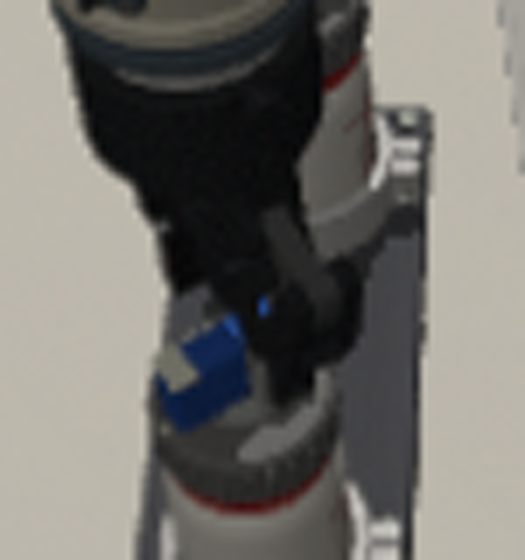

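```bash
python3 -m crank '[[[0.004,0.03,-0.01,0,0,0,-0.2],[0.004,0.06,-0.01,0,0,0,-0.2],[0.004,0.085,-0.01,0,0,0,-0.2],[0.004,0.085,-0.01,0,0,0,0.3],[0.004,0.085,-0.01,0,0,0,0.4],[0.004,0.085,-0.01,0,0,0,0.48],[0.004,0.085,-0.01,0,0,0,0.48]]]' 20
python3 -c "
from h import *
st()"; python3 -m crank '[[[0,0,0,0,0,0,0.52],[0,0,0,0,0,0,0.55],[0,0,0,0,0,0,0.55]]]' 20; python3 -c "
from h import *
st()"
```

```text
t: 6.2
eef_pos: [0.6229, 0.1405, 0.1306]
orientation: [0.343, -0.344, -0.617, 0.619]
contact_force: [-0.4, -1.0, -0.3]
grip_width: 0.261
t6.20 p [0.6229 0.1405 0.1306] jaw 2.1277 tilt [-0.002  0.002] F [-0.4 -1.  -0.3] T [ 0.004 -0.023  0.003] w 0.261 j [ 0.2   0.52  1.64 -0.    0.97 -1.92]
t: 6.5
eef_pos: [0.6229, 0.1405, 0.1307]
orientation: [0.343, -0.344, -0.617, 0.619]
contact_force: [0.5, 0.3, 0.1]
grip_width: 0.219
t6.50 p [0.6229 0.1405 0.1307] jaw 2.1277 tilt [-0.002  0.002] F [0.5 0.3 0.1] T [0.066 0.021 0.   ] w 0.219 j [ 0.2   0.52  1.64 -0.    0.97 -1.92]
```

```bash
python3 -m crank '[[[0,0,0,0,0,0,0.58],[0,0,0,0,0,0,0.62],[0,0,0,0,0,0,0.64]]]' 20
python3 -c "
from h import *
st()"; python3 -m crank '[[[0,0,0,0,0,0,0.7],[0,0,0,0,0,0,0.8],[0,0,0,0,0,0,1]]]' 20; python3 -c "
from h import *
st()"
```

```text
t: 6.8
eef_pos: [0.6222, 0.1415, 0.1307]
orientation: [0.344, -0.343, -0.617, 0.619]
contact_force: [-3.4, 5.5, 1.9]
grip_width: 0.185
t6.80 p [0.6222 0.1415 0.1307] jaw 2.1275 tilt [-0.     0.002] F [-3.4  5.5  1.9] T [0.884 0.572 0.039] w 0.185 j [ 0.21  0.52  1.65 -0.    0.98 -1.92]
t: 7.1
eef_pos: [0.6222, 0.1417, 0.1308]
orientation: [0.344, -0.343, -0.618, 0.619]
contact_force: [-2.1, 1.8, 0.9]
grip_width: 0.18
t7.10 p [0.6222 0.1417 0.1308] jaw 2.1275 tilt [-0.     0.002] F [-2.1  1.8  0.9] T [ 0.29   0.261 -0.04 ] w 0.180 j [ 0.21  0.52  1.65 -0.    0.98 -1.92]
```

```bash
python3 -m crank '[[[0,0,0,0,0.04,0,1],[0,0.001,0,0,0.08,0,1],[0,0.002,0,0,0.12,0,1],[0,0.002,0,0,0.12,0,1]]]' 40
python3 -c "
from h import *
st()"; python3 -m crank '[[[0,0,0,0,0.04,0,1],[0,0.001,0,0,0.08,0,1],[0,0.002,0,0,0.12,0,1],[0,0.002,0,0,0.12,0,1]]]' 40; python3 -c "
from h import *
st()"
```

```text
t: 7.5
eef_pos: [0.6221, 0.1418, 0.1307]
orientation: [0.373, -0.372, -0.601, 0.602]
contact_force: [-2.0, 1.9, 2.5]
grip_width: 0.173
t7.50 p [0.6221 0.1418 0.1307] jaw 2.0330 tilt [0.    0.002] F [-2.   1.9  2.5] T [0.332 0.313 0.079] w 0.173 j [ 0.21  0.52  1.65 -0.    0.98 -1.83]
t: 7.9
eef_pos: [0.6221, 0.1419, 0.1305]
orientation: [0.4, -0.4, -0.583, 0.584]
contact_force: [-2.8, 1.8, 2.8]
grip_width: 0.176
t7.90 p [0.6221 0.1419 0.1305] jaw 1.9392 tilt [0.    0.002] F [-2.8  1.8  2.8] T [0.418 0.32  0.023] w 0.176 j [ 0.21  0.52  1.65 -0.    0.97 -1.73]
```

```bash
python3 -m crank '[[[0,0,0,0,0.04,0,1],[0,0.001,0,0,0.07,0,1],[0,0.001,0,0,0.07,0,1]]]' 40
python3 -c "
from h import *
st()"; python3 -m crank '[[[0,0,0,0,0.04,0,1],[0,0.001,0,0,0.07,0,1],[0,0.001,0,0,0.07,0,1]]]' 40; python3 -c "
from h import *
st()"
```

```text
t: 8.2
eef_pos: [0.622, 0.1419, 0.1304]
orientation: [0.416, -0.415, -0.571, 0.573]
contact_force: [-1.5, 2.3, 2.7]
grip_width: 0.177
t8.20 p [0.622  0.1419 0.1304] jaw 1.8846 tilt [0.    0.002] F [-1.5  2.3  2.7] T [0.363 0.315 0.056] w 0.177 j [ 0.21  0.52  1.65 -0.    0.97 -1.68]
t: 8.5
eef_pos: [0.622, 0.142, 0.1303]
orientation: [0.432, -0.431, -0.56, 0.561]
contact_force: [-2.3, 2.2, 2.4]
grip_width: 0.177
t8.50 p [0.622  0.142  0.1303] jaw 1.8299 tilt [0.    0.002] F [-2.3  2.2  2.4] T [0.469 0.319 0.133] w 0.177 j [ 0.21  0.52  1.65 -0.    0.97 -1.62]
```

```bash
python3 -m crank '[[[0,0,0,0,0.025,0,1],[0,0.001,0,0,0.05,0,1],[0,0.001,0,0,0.05,0,1]]]' 40
python3 -c "
from h import *
st()"
```

```text
t: 8.8
eef_pos: [0.622, 0.1421, 0.1303]
orientation: [0.443, -0.442, -0.551, 0.552]
contact_force: [-2.0, 3.1, 3.9]
grip_width: 0.171
t8.80 p [0.622  0.1421 0.1303] jaw 1.7901 tilt [0.    0.002] F [-2.   3.1  3.9] T [0.553 0.374 0.243] w 0.171 j [ 0.21  0.52  1.65  0.    0.97 -1.58]
```

```bash
python3 -m crank '[[[0,0,0,0,0,0,-0.3],[0,0,0,0,0,0,-0.3],[0,0,0,0,0,0,-0.3],[0,-0.2,0,0,0,0,-0.3],[0,-0.5,0,0,0,0,-0.3],[0,-0.6,0,0,0,0,-0.3],[0,-0.6,0,0,0,0,-0.3]]]' 20
python3 -c "
from h import *
st();goal(.6145,.046,.203,1.84)"
```

```text
t: 9.5
eef_pos: [0.6236, 0.1422, 0.2045]
orientation: [-0.442, 0.443, 0.552, -0.551]
contact_force: [0.2, 0.9, 0.2]
grip_width: 0.648
t9.50 p [0.6236 0.1422 0.2045] jaw 1.7900 tilt [-0.    -0.002] F [0.2 0.9 0.2] T [0.025 0.029 0.028] w 0.648 j [ 0.21  0.44  1.59 -0.    1.11 -1.58]
[-0.766  0.012  0.249] [ 0.003 -0.064 -0.   ]
```

```bash
python3 -m crank '[[[-0.3,0,0.1,0,-0.03,0,-0.2],[-0.7,0,0.2,0,-0.06,0,-0.2],[-0.8,0,0.25,0,-0.06,0,-0.2],[-0.8,0,0.25,0,-0.06,0,-0.2]]]' 20
python3 -c "
from h import *
st();goal(.6068,-.0465,.203,1.883)"
```

```text
t: 9.9
eef_pos: [0.614, 0.0399, 0.2028]
orientation: [0.43, -0.43, -0.561, 0.561]
contact_force: [0.4, 0.5, -0.4]
grip_width: 0.603
t9.90 p [0.614  0.0399 0.2028] jaw 1.8338 tilt [0. 0.] F [ 0.4  0.5 -0.4] T [ 0.015 -0.012  0.045] w 0.603 j [ 0.05  0.41  1.65  0.    1.09 -1.79]
[-0.68  -0.002  0.245] [-0.    -0.063  0.   ]
```

```bash
python3 -m crank '[[[-0.3,0,0.1,0,-0.03,0,-0.2],[-0.6,0,0.2,0,-0.063,0,-0.2],[-0.68,0,0.245,0,-0.063,0,-0.2],[-0.68,0,0.245,0,-0.063,0,-0.2],[-0.68,0,0.245,0,-0.063,0,-0.2]]]' 20
python3 -c "
from h import *
st();goal(.6068,-.0465,.131,1.883)"
```

```text
t: 10.4
eef_pos: [0.6068, -0.0452, 0.2023]
orientation: [-0.417, 0.416, 0.572, -0.572]
contact_force: [0.9, -0.6, -0.4]
grip_width: 0.603
t10.40 p [ 0.6068 -0.0452  0.2023] jaw 1.8830 tilt [0.001 0.   ] F [ 0.9 -0.6 -0.4] T [ 0.051 -0.046 -0.006] w 0.603 j [-0.09  0.4   1.67  0.    1.08 -1.98]
[-0.011  0.594  0.003] [-0.001  0.     0.001]
```

```bash
python3 -m crank '[[[-0.011,0.2,0,0,0,0,-0.2],[-0.011,0.4,0,0,0,0,-0.2],[-0.011,0.5,0,0,0,0,-0.2],[-0.011,0.595,0,0,0,0,-0.2],[-0.011,0.595,0,0,0,0,0.3],[-0.011,0.595,0,0,0,0,0.45],[-0.011,0.595,0,0,0,0,0.5],[-0.011,0.595,0,0,0,0,0.5]]]' 20
python3 -c "
from h import *
st()"; python3 -m crank '[[[0,0,0,0,0,0,0.55],[0,0,0,0,0,0,0.58],[0,0,0,0,0,0,0.62],[0,0,0,0,0,0,0.64]]]' 20; python3 -c "
from h import *
st()"; python3 -m crank '[[[0,0,0,0,0,0,0.8],[0,0,0,0,0,0,1],[0,0,0,0,0,0,1]]]' 20; python3 -c "
from h import *
st()"
```

```text
t: 11.2
eef_pos: [0.6077, -0.0465, 0.1319]
orientation: [-0.416, 0.416, 0.572, -0.571]
contact_force: [-0.2, -0.3, -0.0]
grip_width: 0.253
t11.20 p [ 0.6077 -0.0465  0.1319] jaw 1.8830 tilt [ 0.    -0.001] F [-0.2 -0.3 -0. ] T [0.013 0.044 0.002] w 0.253 j [-0.1   0.48  1.71  0.    0.94 -1.98]
t: 11.6
eef_pos: [0.6079, -0.0466, 0.1321]
orientation: [-0.416, 0.416, 0.572, -0.571]
contact_force: [-0.1, -0.0, 1.5]
grip_width: 0.185
t11.60 p [ 0.6079 -0.0466  0.1321] jaw 1.8828 tilt [ 0.    -0.001] F [-0.1 -0.   1.5] T [-0.012 -0.031 -0.013] w 0.185 j [-0.1   0.48  1.71  0.    0.94 -1.98]
t: 11.9
eef_pos: [0.6079, -0.0466, 0.1322]
orientation: [-0.416, 0.416, 0.572, -0.571]
contact_force: [-1.5, -0.6, 1.9]
grip_width: 0.183
t11.90 p [ 0.6079 -0.0466  0.1322] jaw 1.8829 tilt [ 0.    -0.001] F [-1.5 -0.6  1.9] T [-0.005  0.062  0.024] w 0.183 j [-0.1   0.48  1.71  0.    0.94 -1.98]
```

Gripped well centred. Start B gently.

```bash
python3 -m crank '[[[0,0,0,0,0.06,0,1],[0,0.002,0,0,0.13,0,1],[0,0.003,0,0,0.2,0,1],[0,0.004,0,0,0.25,0,1],[0,0.004,0,0,0.25,0,1]]]' 40
python3 -c "
from h import *
st()"; for i in 1 2 3; do :; done; python3 -m crank '[[[0,0,0,0,0.04,0,1],[0,0.001,0,0,0.09,0,1],[0,0.001,0,0,0.09,0,1]]]' 40; python3 -c "
from h import *
st()"; python3 -m crank '[[[0,0,0,0,0.04,0,1],[0,0.001,0,0,0.08,0,1],[0,0.001,0,0,0.08,0,1]]]' 40; python3 -c "
from h import *
st()"
```

```text
t: 12.4
eef_pos: [0.6079, -0.0467, 0.1318]
orientation: [-0.47, 0.471, 0.528, -0.528]
contact_force: [-0.9, -1.6, 1.6]
grip_width: 0.172
t12.40 p [ 0.6079 -0.0467  0.1318] jaw 1.6863 tilt [ 0.    -0.001] F [-0.9 -1.6  1.6] T [-0.127  0.107  0.06 ] w 0.172 j [-0.1   0.48  1.71  0.    0.94 -1.78]
t: 12.7
eef_pos: [0.6079, -0.0468, 0.1317]
orientation: [-0.488, 0.489, 0.512, -0.511]
contact_force: [-0.5, -0.5, 1.2]
grip_width: 0.179
t12.70 p [ 0.6079 -0.0468  0.1317] jaw 1.6163 tilt [ 0.    -0.001] F [-0.5 -0.5  1.2] T [-0.022  0.11   0.027] w 0.179 j [-0.1   0.48  1.71  0.    0.94 -1.71]
t: 13.0
eef_pos: [0.6079, -0.0468, 0.1315]
orientation: [-0.504, 0.504, 0.496, -0.496]
contact_force: [-0.6, -0.2, 1.1]
grip_width: 0.178
t13.00 p [ 0.6079 -0.0468  0.1315] jaw 1.5548 tilt [ 0.    -0.001] F [-0.6 -0.2  1.1] T [-0.097  0.071  0.047] w 0.178 j [-0.1   0.48  1.71  0.    0.94 -1.65]
```

```bash
python3 -m crank '[[[0,0,0,0,0.03,0,1],[0,0.001,0,0,0.06,0,1],[0,0.001,0,0,0.06,0,1]]]' 40; python3 -c "
from h import *
st()"; python3 -m crank '[[[0,0,0,0,0.03,0,1],[0,0.001,0,0,0.06,0,1],[0,0.001,0,0,0.06,0,1]]]' 40; python3 -c "
from h import *
st()"
```

```text
t: 13.3
eef_pos: [0.6079, -0.0469, 0.1314]
orientation: [-0.515, 0.516, 0.484, -0.484]
contact_force: [-0.5, -0.5, 2.0]
grip_width: 0.174
t13.30 p [ 0.6079 -0.0469  0.1314] jaw 1.5073 tilt [ 0.    -0.001] F [-0.5 -0.5  2. ] T [-0.167  0.087  0.011] w 0.174 j [-0.1   0.48  1.71  0.    0.94 -1.6 ]
t: 13.6
eef_pos: [0.6079, -0.0469, 0.1314]
orientation: [-0.527, 0.527, 0.472, -0.471]
contact_force: [-0.5, -0.9, 2.0]
grip_width: 0.175
t13.60 p [ 0.6079 -0.0469  0.1314] jaw 1.4592 tilt [ 0.    -0.001] F [-0.5 -0.9  2. ] T [-0.174  0.104  0.045] w 0.175 j [-0.1   0.48  1.71  0.    0.94 -1.56]
```

```bash
python3 -m crank '[[[0,0.001,0,0,0.12,0,1],[0,0.003,0,0,0.25,0,1],[0,0.005,0,0,0.38,0,1],[0,0.006,0,0,0.48,0,1],[0,0.006,0,0,0.5,0,1]]]' 40; python3 -c "
from h import *
st()"; python3 -m crank '[[[0,0.001,0,0,0.12,0,1],[0,0.003,0,0,0.25,0,1],[0,0.005,0,0,0.38,0,1],[0,0.006,0,0,0.46,0,1],[0,0.006,0,0,0.46,0,1]]]' 40; python3 -c "
from h import *
st()"
```

```text
t: 14.1
eef_pos: [0.6078, -0.0471, 0.1305]
orientation: [-0.609, 0.609, 0.359, -0.359]
contact_force: [-0.2, -3.0, 0.4]
grip_width: 0.171
t14.10 p [ 0.6078 -0.0471  0.1305] jaw 1.0654 tilt [ 0.    -0.001] F [-0.2 -3.   0.4] T [-0.379  0.092  0.048] w 0.171 j [-0.1   0.48  1.71 -0.    0.94 -1.16]
t: 14.6
eef_pos: [0.6076, -0.0473, 0.1297]
orientation: [-0.663, 0.664, 0.244, -0.244]
contact_force: [-1.0, -1.8, 1.3]
grip_width: 0.172
t14.60 p [ 0.6076 -0.0473  0.1297] jaw 0.7051 tilt [ 0.    -0.001] F [-1.  -1.8  1.3] T [-0.466  0.121  0.013] w 0.172 j [-0.1   0.49  1.71 -0.    0.94 -0.8 ]
```

```bash
python3 -m crank '[[[0,0,0,0,0.05,0,1],[0,0.001,0,0,0.08,0,1],[0,0.001,0,0,0.08,0,1]]]' 40; python3 -c "
from h import *
st()"; python3 -m crank '[[[0,0,0,0,0.03,0,1],[0,0.001,0,0,0.05,0,1],[0,0.001,0,0,0.05,0,1]]]' 40; python3 -c "
from h import *
st()"
```

```text
t: 14.9
eef_pos: [0.6076, -0.0474, 0.1296]
orientation: [-0.671, 0.671, 0.224, -0.223]
contact_force: [-0.4, -1.0, 1.2]
grip_width: 0.177
t14.90 p [ 0.6076 -0.0474  0.1296] jaw 0.6435 tilt [ 0.    -0.001] F [-0.4 -1.   1.2] T [-0.32   0.128  0.06 ] w 0.177 j [-0.1   0.49  1.71 -0.    0.94 -0.74]
t: 15.2
eef_pos: [0.6076, -0.0473, 0.1295]
orientation: [-0.675, 0.675, 0.21, -0.21]
contact_force: [-0.9, -2.1, 0.8]
grip_width: 0.175
t15.20 p [ 0.6076 -0.0473  0.1295] jaw 0.6042 tilt [ 0.    -0.001] F [-0.9 -2.1  0.8] T [-0.32   0.188  0.019] w 0.175 j [-0.1   0.49  1.71 -0.    0.94 -0.7 ]
```

```bash
python3 -m crank '[[[0,0,0,0,0.03,0,1],[0,0.001,0,0,0.05,0,1],[0,0.001,0,0,0.05,0,1]]]' 40; python3 -c "
from h import *
st()"
```

```text
t: 15.5
eef_pos: [0.6076, -0.0474, 0.1294]
orientation: [-0.679, 0.679, 0.197, -0.197]
contact_force: [-0.6, -2.1, 1.5]
grip_width: 0.178
t15.50 p [ 0.6076 -0.0474  0.1294] jaw 0.5642 tilt [ 0.    -0.001] F [-0.6 -2.1  1.5] T [-0.318  0.207  0.038] w 0.178 j [-0.1   0.49  1.71 -0.    0.94 -0.66]
```

Total 1.319 rad, still free; the seat is at up to 1.35.

```bash
python3 -m crank '[[[0,0,0,0,0.03,0,1],[0,0.001,0,0,0.05,0,1],[0,0.001,0,0,0.05,0,1]]]' 40; python3 -c "
from h import *
st()"
```

```text
t: 15.8
eef_pos: [0.6076, -0.0474, 0.1293]
orientation: [-0.683, 0.683, 0.183, -0.183]
contact_force: [-0.6, -2.7, 0.6]
grip_width: 0.175
t15.80 p [ 0.6076 -0.0474  0.1293] jaw 0.5243 tilt [ 0.    -0.001] F [-0.6 -2.7  0.6] T [-0.336  0.193  0.03 ] w 0.175 j [-0.1   0.49  1.71 -0.    0.94 -0.62]
```

```bash
python3 -m crank '[[[0,0,0,0,0.03,0,1],[0,0,0,0,0.05,0,1],[0,0,0,0,0.05,0,1]]]' 40; python3 -c "
from h import *
st()"
```

```text
t: 16.1
eef_pos: [0.6075, -0.0474, 0.1293]
orientation: [-0.686, 0.687, 0.17, -0.17]
contact_force: [-0.7, -1.8, 1.6]
grip_width: 0.171
t16.10 p [ 0.6075 -0.0474  0.1293] jaw 0.4844 tilt [-0.    -0.001] F [-0.7 -1.8  1.6] T [-0.329  0.18   0.151] w 0.171 j [-0.1   0.49  1.72 -0.    0.94 -0.58]
```

```bash
python3 -m crank '[[[0,0,0,0,0.03,0,1],[0,0,0,0,0.05,0,1],[0,0,0,0,0.05,0,1]]]' 40; python3 -c "
from h import *
st()"
```

```text
t: 16.4
eef_pos: [0.6075, -0.0474, 0.1293]
orientation: [-0.689, 0.69, 0.156, -0.156]
contact_force: [-0.8, -1.5, 2.0]
grip_width: 0.176
t16.40 p [ 0.6075 -0.0474  0.1293] jaw 0.4447 tilt [-0.    -0.001] F [-0.8 -1.5  2. ] T [-0.388  0.217  0.3  ] w 0.176 j [-0.1   0.49  1.72 -0.    0.94 -0.54]
```

```bash
python3 -m crank '[[[0,0,0,0,0.03,0,1],[0,0,0,0,0.05,0,1],[0,0,0,0,0.05,0,1]]]' 40; python3 -c "
from h import *
st()"
```

```text
t: 16.7
eef_pos: [0.6075, -0.0474, 0.1293]
orientation: [-0.692, 0.693, 0.142, -0.142]
contact_force: [-1.3, -1.7, 1.0]
grip_width: 0.169
t16.70 p [ 0.6075 -0.0474  0.1293] jaw 0.4050 tilt [-0.    -0.001] F [-1.3 -1.7  1. ] T [-0.338  0.154  0.427] w 0.169 j [-0.1   0.49  1.72 -0.    0.94 -0.5 ]
```

```bash
python3 -m crank '[[[0,0,0,0,0,0,-0.3],[0,0,0,0,0,0,-0.3],[0,0,0,0,0,0,-0.3],[0,-0.2,0,0,0,0,-0.3],[0,-0.5,0,0,0,0,-0.3],[0,-0.65,0,0,0,0,-0.3],[0,-0.65,0,0,-0.15,0,-0.3],[0,-0.65,0,0,-0.3,0,-0.3],[0,-0.65,0,0,-0.5,0,-0.3],[0,-0.65,0,0,-0.65,0,-0.3],[0,-0.65,0,0,-0.8,0,-0.3],[0,-0.65,0,0,-0.9,0,-0.3]]]' 20
python3 -c "
from h import *
st();goal(.6145,.046,.205,1.84)"
```

```text
t: 17.9
eef_pos: [0.6075, -0.0472, 0.2072]
orientation: [-0.6, 0.6, 0.374, -0.374]
contact_force: [-0.1, 0.3, 0.6]
grip_width: 0.648
t17.90 p [ 0.6075 -0.0472  0.2072] jaw 1.1160 tilt [-0.    -0.001] F [-0.1  0.3  0.6] T [-0.    -0.002 -0.032] w 0.648 j [-0.1   0.39  1.66 -0.    1.09 -1.21]
[0.723 0.018 0.289] [ 0.001 -0.922 -0.001]
```

```bash
python3 -m crank '[[[0.2,0,0.1,0,-0.16,0,-0.3],[0.4,0,0.2,0,-0.32,0,-0.3],[0.6,0,0.25,0,-0.5,0,-0.3],[0.72,0,0.29,0,-0.65,0,-0.3],[0.72,0,0.29,0,-0.8,0,-0.3],[0.72,0,0.29,0,-0.92,0,-0.3],[0.72,0,0.29,0,-0.92,0,-0.3]]]' 20
python3 -c "
from h import *
st();goal(.622,.142,.203,1.845)"
```

```text
t: 18.6
eef_pos: [0.6142, 0.0461, 0.2071]
orientation: [0.428, -0.429, -0.562, 0.562]
contact_force: [0.5, -0.2, 0.5]
grip_width: 0.647
t18.60 p [0.6142 0.0461 0.2071] jaw 1.8395 tilt [-0. -0.] F [ 0.5 -0.2  0.5] T [ 0.018 -0.009  0.032] w 0.647 j [ 0.06  0.4   1.64 -0.    1.09 -1.78]
[ 0.753  0.034 -0.275] [ 0.    -0.007 -0.   ]
```

```bash
python3 - <<'E'
from h import *
im=r.snapshot("side");cv2.imwrite("pics/s4.png",im[:,:,::-1])
print(softfit({"side":im},[.623,.14,.169,.27],{"side":(219,246)}))
E
python3 -m crank '[[[0.3,0,-0.1,0,0,0,-0.2],[0.6,0,-0.2,0,0,0,-0.2],[0.753,0,-0.275,0,-0.007,0,-0.2],[0.753,0.034,-0.275,0,-0.007,0,-0.2],[0.753,0.034,-0.275,0,-0.007,0,-0.2]]]' 20
python3 -c "
from h import *
st();goal(.622,.142,.131,1.845)"
```

```text
[0.62462839 0.14175573 0.16848788 0.31226467 0.00981822 0.12573471]
t: 19.15
eef_pos: [0.6218, 0.1415, 0.2022]
orientation: [0.428, -0.428, -0.562, 0.563]
contact_force: [0.2, 0.5, 0.0]
grip_width: 0.6
t19.15 p [0.6218 0.1415 0.2022] jaw 1.8420 tilt [-0.001  0.001] F [0.2 0.5 0. ] T [-0.006  0.04  -0.03 ] w 0.600 j [ 0.21  0.44  1.6  -0.    1.11 -1.64]
[ 0.004  0.593 -0.003] [-0.001 -0.004 -0.001]
```

```bash
python3 -m crank '[[[0.004,0.2,0,0,0,0,-0.2],[0.004,0.4,0,0,0,0,-0.2],[0.004,0.5,0,0,0,0,-0.2],[0.004,0.595,0,0,0,0,-0.2],[0.004,0.595,0,0,0,0,0.3],[0.004,0.595,0,0,0,0,0.45],[0.004,0.595,0,0,0,0,0.5],[0.004,0.595,0,0,0,0,0.5]]]' 20
python3 -c "
from h import *
st()"; python3 -m crank '[[[0,0,0,0,0,0,0.55],[0,0,0,0,0,0,0.58],[0,0,0,0,0,0,0.62],[0,0,0,0,0,0,0.7],[0,0,0,0,0,0,1],[0,0,0,0,0,0,1]]]' 20; python3 -c "
from h import *
st();goal(.622,.142,.1312,2.14)"
```

```text
t: 19.95
eef_pos: [0.6223, 0.1421, 0.1317]
orientation: [0.427, -0.428, -0.563, 0.563]
contact_force: [0.4, -0.2, -0.3]
grip_width: 0.252
t19.95 p [0.6223 0.1421 0.1317] jaw 1.8419 tilt [-0.001 -0.   ] F [ 0.4 -0.2 -0.3] T [ 0.012 -0.046  0.008] w 0.252 j [ 0.21  0.52  1.65 -0.    0.97 -1.64]
t: 20.55
eef_pos: [0.6226, 0.1423, 0.1322]
orientation: [-0.427, 0.428, 0.563, -0.563]
contact_force: [-0.7, 1.4, 4.4]
grip_width: 0.184
t20.55 p [0.6226 0.1423 0.1322] jaw 1.8420 tilt [-0.001 -0.001] F [-0.7  1.4  4.4] T [0.233 0.08  0.073] w 0.184 j [ 0.21  0.52  1.65 -0.    0.97 -1.64]
[-0.001  0.008  0.005] [ 0.001 -0.379 -0.001]
```

```bash
python3 -m crank '[[[0,-0.001,0,0,-0.08,0,1],[0,-0.002,0,0,-0.17,0,1],[0,-0.004,0,0,-0.27,0,1],[0,-0.005,0,0,-0.36,0,1],[0,-0.005,0,0,-0.38,0,1],[0,-0.005,0,0,-0.38,0,1]]]' 40
python3 -c "
from h import *
st()"
```

```text
t: 21.15
eef_pos: [0.6226, 0.1421, 0.1329]
orientation: [-0.339, 0.34, 0.62, -0.62]
contact_force: [0.3, -0.7, 3.5]
grip_width: 0.176
t21.15 p [0.6226 0.1421 0.1329] jaw 2.1392 tilt [-0.001 -0.001] F [ 0.3 -0.7  3.5] T [-0.145  0.099 -0.122] w 0.176 j [ 0.21  0.52  1.65 -0.    0.98 -1.93]
```

```bash
python3 -m crank '[[[0,0,0,0,0,0,-0.3],[0,0,0,0,0,0,-0.3],[0,0,0,0,0,0,-0.3],[0,-0.2,0,0,0,0,-0.3],[0,-0.5,0,0,0,0,-0.3],[0,-0.8,0,0,0,0,-0.3],[0,-0.9,0.3,0,0,0,-0.3],[0,-0.9,0.7,0,0,0,-0.3],[0,-0.9,1,0,0,0,-0.3],[0,-0.9,1,0,0,0,-0.3]]]' 20
python3 -m crank '[[[0,0,0.4,0,0,0,-0.3],[0,0,0.8,0,0,0,-0.3],[0,0,1,0,0,0,-0.3],[0,0,1,0,0,0,-0.3]]]' 20
python3 - <<'E'
from h import *
st();np.set_printoptions(precision=4,suppress=True)
ims={n:r.snapshot(n) for n in("top","side")}
for n in ims: cv2.imwrite(f"pics/{n}5.png",ims[n][:,:,::-1])
for p0,z in(([.623,.14,.17,.55],(219,246)),): print("a",softfit({"side":ims["side"]},p0,{"side":z}),softfit({"top":ims["top"]},p0,{"top":(190,169)}))
p0=[.607,-.048,.167,-1.05];print("b",softfit({"side":ims["side"]},p0,{"side":(226,189)}),softfit({"top":ims["top"]},p0,{"top":(246,175)}))
a=cv2.resize(ims["top"][140:220,160:270,::-1],None,fx=4,fy=4,interpolation=cv2.INTER_CUBIC);b=cv2.resize(ims["side"][170:270,190:260,::-1],None,fx=4,fy=4,interpolation=cv2.INTER_CUBIC)
o=np.zeros((400,730,3),np.uint8);o[:320,:440]=a;o[:,450:]=b;cv2.imwrite("pics/g.png",o)
E
```

```text
t: 22.15
eef_pos: [0.5172, 0.0758, 0.2404]
orientation: [0.34, -0.34, -0.619, 0.621]
contact_force: [-0.2, 0.3, -0.3]
grip_width: 0.647
t: 22.55
eef_pos: [0.4137, 0.0104, 0.2406]
orientation: [0.341, -0.34, -0.619, 0.62]
contact_force: [0.5, 1.3, 0.2]
grip_width: 0.65
t22.55 p [0.4137 0.0104 0.2406] jaw 2.1357 tilt [0.    0.003] F [0.5 1.3 0.2] T [-0.022  0.05  -0.005] w 0.650 j [-0.    0.05  2.03 -0.    1.07 -2.14]
a [0.6246 0.1424 0.1691 0.6211 0.0091 0.1426] [0.6217 0.139  0.1699 0.5673 0.0091 0.0065]
b [ 0.6093 -0.0481  0.1677 -1.0443  0.0118  0.0605] [ 0.6064 -0.0486  0.167  -1.0347  0.0106  0.0158]
```

View pics/g.png

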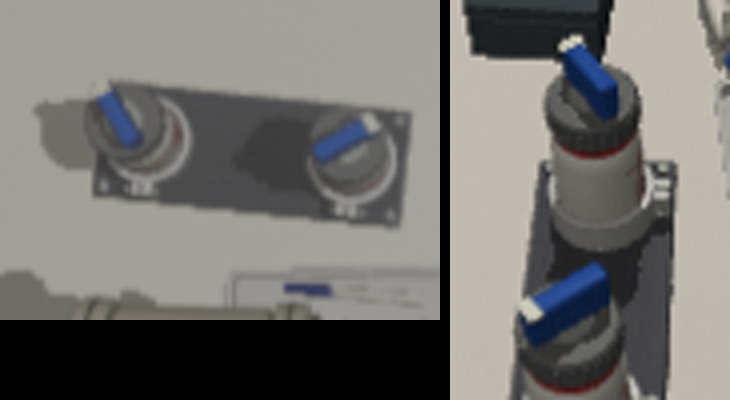

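Run:
```python
from h import *
a=cv2.imread("pics/top0.png").astype(int);b=cv2.imread("pics/top5.png").astype(int)
for n,(u,v) in dict(timer=(190,245),boats=(165,240),pink=(149,193),green=(144,168),tape=(371,225)).items(): print(n,np.abs(a-b)[v-10:v+10,u-10:u+10].mean().round(1))
st();print(r.close_job())
```

```text
timer 24.0
boats 33.9
pink 1.2
green 1.6
tape 1.9
t22.65 p [0.417  0.0114 0.2412] jaw 2.1366 tilt [-0.001  0.   ] F [0.9 0.1 1. ] T [-0.031  0.018 -0.007] w 0.647 j [-0.    0.05  2.02 -0.    1.07 -2.14]
the job is handed in; nothing more can be done
None
```

Run:
```python
import cv2,numpy as np
a=cv2.imread("pics/side0.png").astype(int);b=cv2.imread("pics/side5.png").astype(int)
for n,(u,v) in dict(timer=(318,278),boats=(320,310)).items(): print(n,np.abs(a-b)[v-12:v+12,u-12:u+12].mean().round(1))
```

```text
timer 6.3
boats 34.6
```

```bash
python3 -c "
import cv2,numpy as np
f=lambda n:cv2.resize(cv2.imread(n)[250:340,270:360],None,fx=4,fy=4)
cv2.imwrite('pics/k.png',np.hstack([f('pics/side0.png'),f('pics/side5.png')]))"
```

```text
(no output)
```

View pics/k.png

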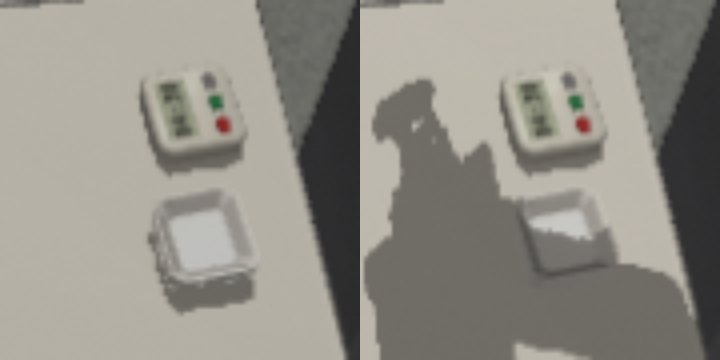

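The job is done and handed in, at about 22.7 s of the 54 s allowed. By feel, the left lid (A) is the crossed one.

- **Lid A (crossed):** I started it gently clockwise. Torque began to rise at about 0.3 rad and had reached 0.24 N m at 0.34 rad, so I stopped and let go.
- **Lid B (good):** It ran freely, at about 0.05 N m, until it seated hard. I stopped there at 0.43 N m, a wing twist of about 0.11. The final top picture shows it turned 1.35 rad from its start.
- **Lid A turned back:** I did this last. Its bar now reads 0.014 rad (top camera) to 0.036 rad (side camera) past its starting angle, anticlockwise. That is a small overshoot, close to what the cameras can resolve.

**First grasp of A missed:** The fingers shut on nothing. In the picture the fingertips sat about 25 mm higher than the reported TCP height. I lowered the gripper by that much and gripped again; all later grasps held. Nothing was touched in the miss.

**Bystanders:** The pink and green vials and the tape roll match their first pictures. The timer and weighing boats differed in brightness, but the side picture shows both in place, with the arm's shadow across the boats. At hand-in the gripper was open and clear of everything.

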